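# Set a turnout decoder's address switches and store it

### The arm

A 6-joint arm with a two-finger parallel gripper is mounted at the origin on the work surface; the furniture and walls round the work are solid. World frame = base frame: x ahead of the robot, y to its left, z up, the work surface at z = 0. Lengths are in m, angles in rad, forces in N, time in s.
With the tool pointing down it reaches from about 0.35 to 0.975 m from the base axis. Payload 4.9 kg.
Tool frame: the origin (TCP) lies at the very end of the fingers, on their centre line; the grasp point (between the pads) lies ctrl.grip_point_offset behind it (ctrl.grip_point_offset is the distance from the TCP to the grasp point, in m); z points along the fingers, y is the line along which they close (so a half turn about z gives the same grasp; the last joint's range is limited). The gripper opens to 85 mm and grips with 20 to 120 N. Pads are 22 mm wide; open, the fingers measure 114 mm over their backs; the gripper's body (76 mm by 85 mm) begins 54 mm behind the grasp point. The pads swing forward as they close: fully open they stand 13 mm farther back than shut.
Start: joints at [-1.412, 0.053, 1.613, -0, 1.476, -0.119], TCP at [0.171, -0.601, 0.231] pointing down, gripper open.
Joint ranges: [-3.01, 3.01], [-1.01, 2.22], [0.06, 2.58], [-1.02, 4.17], [0.09, 2.62], [-3.14, 3.14]. Speed limits (rad/s): [2.57, 2.57, 3.14, 3.14, 3.14, 3.14].

### API

Orientations are given as a rotation vector (axis times angle).
In Python, from station import ctrl gives the robot as it stands. The module is installed in compiled form; this text tells all that it offers.
- The arm moves only by the tool drive_tool, never from a script. Its argument "steps" is a list of rows, each an object with "translation": the shift along the tool's x, y, z normalised to -1 to 1, where 1 is 4 cm, a list of three; "angular": the turn, a rotation vector about the tool's x, y, z normalised to -1 to 1, where 1 is 8 degrees, a list of three; "gripper": the opening, from 0 (shut) to 1 (fully open). In form: [{"translation": [dx, dy, dz], "angular": [wx, wy, wz], "gripper": gripper}, ...]. A call has 1 to 8 rows; each row shifts and turns the commanded pose from where the row before left it, along the tool's axes as they then stand; what a row does not reach is not made up. A row lasts 1/8 s, in which the tool goes at most 62.5 mm and 10.7 degrees, less where a joint would pass 70% of its speed; a pose out of reach is approached as far as the arm can. A call with a number of a shift or a turn outside -1 to 1 is refused whole. A call with a gripper value outside its range is refused whole. The fingers move at their own pace and stop on an object; "force" is the grip in N (left out, the last holds). Time passes only in rows, so rows that do not move let the fingers close. It gives the time, the measured TCP pose, the force, the opening and the grip force at its end, in the units of the state.
- ctrl.get_obs(): the state, without advancing time (a new reading comes with each control period).
- ctrl.get_image(name): name is "side" or "top"; returns a dict with "color" (420x560x3 uint8, red, green, blue), "depth" (420x560 float32, m along the optical axis (not along the pixel's ray), 0 where there is no reading), "fx", "fy", "cx", "cy" (pixels), "k1" (the pictures are not rectified: a ray, as slopes to the right and down, at radius r is drawn at 1 + k1 r^2 times it, then the intrinsics apply), "R" (3x3) and "t" (3): a world point X has camera coordinates R X + t. Camera axes: x right, y down, z forward; pixel columns grow to the right and rows downward; lengths in m; the calibration is good to about 2 mm. A picture is of the moment at which its call begins.
- ctrl.finish_job(): hands the job in; it is judged then, once.
The state is a dict: "t": time; "q": joint angles; "dq": joint speeds; "effort": joint torques, N m; "tool_pos": TCP position; "tool_rot": TCP orientation; "contact_force": force on the tool from outside, world axes, zero at the start; "wrist_torque": the same for the moment, N m; "opening": finger opening in m; "grip_force": force on a finger pad.
Only numpy, scipy, OpenCV 4.12 (cv2) and the standard library are available. Lean on these libraries where they do the work, as an engineer would, in place of code of your own. Each camera call takes 0.05 s, during which the arm holds its last target. There are 200 camera calls.

### The job

Set the row of six little rocker switches on the turnout decoder to the new address: counting from the end farthest from the square push key, switches 1, 3, 4 and 6 on (pressed down on the side of the terminal strip) and switches 2 and 5 off (pressed down on the other side), each snapped fully over. Only when all six are right, press the square key all the way down, hold it there for about half a second and let it come up again. The switch panel is sprung and delicate: press gently, never with more than 20 N, and do not push the things lying round it out of place.

Things in the scene. Friction and masses are not known exactly. Their poses are not given: they have to be found in the camera images.
- decoder: Black case fixed to the table, 84 mm (its x) by 176 mm (its y), 14 mm high, a small screw ear at each y end; origin at the centre of its underside, z up. A grey raised panel stands out of it and carries six white rocker switches and a black square key; a strip of screw terminals runs along its +x side. Nothing outside the panel is higher than 22 mm.
- terminals (a point): Top middle of the grey strip of screw terminals, 16 mm (x) by 128 mm (y), at decoder x = +32 mm, 21 mm high. It marks the ON side of the switches.
- panel (a point): Middle of the panel's flat face at its nominal height of 30 mm, decoder x = -4, y = 0 mm; panel 36 mm (x) by 146 mm (y). The true height is up to 4 mm higher or lower, differs each time and is not reported (this and the next points are fixed in the case): find it by touch or sight. The panel is sprung: under a press it sinks 1 mm per 8 N.
- switch1 (a point): Hinge of switch 1 at the panel's nominal height: decoder x = -4, y = +58 mm, 32 mm high. Switches 1 to 6 stand side by side every 14 mm towards -y; each is 8 mm wide (y) and 19 mm long (x), so gaps are 6 mm: a finger held upright also meets the neighbours; a tilted finger's corner does not.
- switch6 (a point): Hinge of switch 6, the one nearest the key, at the panel's nominal height: decoder x = -4, y = -12 mm, 32 mm high.
- keyspot (a point): Middle of the square key's top, at the panel's nominal height: decoder x = -4, y = -52 mm, 40 mm high. The key is 14 mm square and its top stands 10 mm above the panel's face.
- sw1 (a joint): Angle of rocker switch 1 (rad): +0.25 ON (its terminal-strip end, +x, down), -0.25 OFF (its -x end down). V-shaped top, hinge line across the middle 2 mm above the panel's face; the end that is down lies level with the hinge, the other stands 4.8 mm higher, 9 mm from the hinge line. About 5 N down on the raised tip makes it yield; past the middle it snaps over by itself and stays.
- sw2 (a joint): Angle of rocker switch 2 (rad): +0.25 ON (its terminal-strip end, +x, down), -0.25 OFF (its -x end down). V-shaped top, hinge line across the middle 2 mm above the panel's face; the end that is down lies level with the hinge, the other stands 4.8 mm higher, 9 mm from the hinge line. About 5 N down on the raised tip makes it yield; past the middle it snaps over by itself and stays.
- sw3 (a joint): Angle of rocker switch 3 (rad): +0.25 ON (its terminal-strip end, +x, down), -0.25 OFF (its -x end down). V-shaped top, hinge line across the middle 2 mm above the panel's face; the end that is down lies level with the hinge, the other stands 4.8 mm higher, 9 mm from the hinge line. About 5 N down on the raised tip makes it yield; past the middle it snaps over by itself and stays.
- sw4 (a joint): Angle of rocker switch 4 (rad): +0.25 ON (its terminal-strip end, +x, down), -0.25 OFF (its -x end down). V-shaped top, hinge line across the middle 2 mm above the panel's face; the end that is down lies level with the hinge, the other stands 4.8 mm higher, 9 mm from the hinge line. About 5 N down on the raised tip makes it yield; past the middle it snaps over by itself and stays.
- sw5 (a joint): Angle of rocker switch 5 (rad): +0.25 ON (its terminal-strip end, +x, down), -0.25 OFF (its -x end down). V-shaped top, hinge line across the middle 2 mm above the panel's face; the end that is down lies level with the hinge, the other stands 4.8 mm higher, 9 mm from the hinge line. About 5 N down on the raised tip makes it yield; past the middle it snaps over by itself and stays.
- sw6 (a joint): Angle of rocker switch 6 (rad): +0.25 ON (its terminal-strip end, +x, down), -0.25 OFF (its -x end down). V-shaped top, hinge line across the middle 2 mm above the panel's face; the end that is down lies level with the hinge, the other stands 4.8 mm higher, 9 mm from the hinge line. About 5 N down on the raised tip makes it yield; past the middle it snaps over by itself and stays.
- key (a joint): Travel of the square sprung key (m): 0 = up, 0.004 = fully down. It starts to move at 3 N, needs 7 N to be fully down, and springs back when released.
- screwdriver: Loose bystander: screwdriver with orange handle, 170 mm long (along its x), 24 mm high, lying on the robot's side of the decoder.
- pencil: Loose bystander: green pencil, 123 mm long (along its y), 7 mm thick, lying beyond the decoder.
- paint_moss: Loose bystander: closed paint pot, green with white lid, 33 mm across, 36 mm high; origin under its centre.
- paint_conc: Loose bystander: closed paint pot, grey with black lid, 33 mm across, 36 mm high; origin under its centre.
- plaster_block: Bystander: white plaster block 30 x 52 x 18 mm, glued to the table.
Things that resemble listed ones, but are neither listed nor needed, are in the scene too. Several things have the shape of the decoder; the one meant has the colours described above.

How it is judged:
On the way, in this order (a step that is already met when the one before it is completed fails the run):
1. all six switches stand as asked (value of joint each of sw1, sw3, sw4, sw6 above 0.2 rad and value of joint each of sw2, sw5 below -0.2 rad), for 0.2 s.
2. the key is pressed fully down (at least 3.5 of 4 mm) with the switches right (all of step 1 and value of joint key above 0.0035 m), for 0.2 s.
At the end, for the whole second after the job is handed in: Switches 1, 3, 4, 6 stand on (angle above +0.2 rad), 2 and 5 off (below -0.2 rad), and the key is up again (within 1 mm) (all of step 1 and value of joint key below 0.001 m); the robot touches nothing.
It fails at once if the decoder is pressed with more than 20 N (contact force between anything else and decoder above 20 N).
It fails at once if the key is pressed more than 2 mm while a switch is wrong (value of joint key above 0.002 m and not (value of joint each of sw1, sw3, sw4, sw6 above 0.2 rad and value of joint each of sw2, sw5 below -0.2 rad)).
It fails at once if a bystander is pushed more than 25 mm out of place (distance of any of screwdriver, pencil, paint_moss, paint_conc from where it was at the start of the episode above 0.025 m).
It also fails if it takes over 51 s, if anything falls off the work surface, if the arm or the gripper's body presses on something with over 40 N, if the wrist force passes 120 N, or if a joint passes its speed limit or range.

## Working session

There is one attempt and no reset: what is moved stays moved. The work goes in short steps, Python scripts to look and compute and a tool call to move; the robot and the scene stay as the last step left them, time stands still between calls to the robot, and variables do not carry over. Pictures are saved under pics/ and viewed, at most 10 in all, crops included, and the job is handed in when it is done.

Besides the shell and the picture viewer there is one more tool, called after "Call:" by a JSON object that holds its "fn" and its "kwargs", one argument or row to a line. drive_tool: Moves the arm, as the interface text tells. Its arguments: {"type":"object","properties":{"steps":{"type":"array"},"force":{"type":"number"}},"required":["steps"]}

```bash
mkdir -p pics; cat > h.py <<'E'
import numpy as np, cv2, pickle
from station import ctrl
def grab():
    d={n:ctrl.get_image(n) for n in("side","top")}
    pickle.dump(d,open("im.pkl","wb")); return d
def load(): return pickle.load(open("im.pkl","rb"))
def ray(im,u,v):
    K=np.array([[im["fx"],0,im["cx"]],[0,im["fy"],im["cy"]],[0,0,1.]])
    p=cv2.undistortPoints(np.array([[[u,v]]],float),K,np.array([im["k1"],0,0,0,0.]))[0,0]
    R=np.array(im["R"]);t=np.array(im["t"])
    return -R.T@t, R.T@np.array([p[0],p[1],1.])
def onplane(im,u,v,z):
    c,d=ray(im,u,v); return c+d*(z-c[2])/d[2]
def atdepth(im,u,v):
    c,d=ray(im,u,v); return c+d*im["depth"][int(round(v)),int(round(u))]
def proj(im,X):
    x=np.array(im["R"])@X+np.array(im["t"]); a=x[:2]/x[2]; a=a*(1+im["k1"]*(a@a))
    return np.array([im["fx"]*a[0]+im["cx"],im["fy"]*a[1]+im["cy"]])
E
python3 - <<'E'
from h import *
d=grab()
for n in d:
    im=d[n]; cv2.imwrite(f"pics/{n}0.png",im["color"][:,:,::-1]); print(n,im["fx"],im["k1"],-np.array(im["R"]).T@im["t"],np.round(im["R"],2).tolist())
print(ctrl.get_obs())
E
```

```text
side 461.8950282464415 -0.13562072786634669 [-0.18500654 -1.00396869  0.59428047] [[0.85, -0.52, 0.02], [-0.19, -0.35, -0.92], [0.48, 0.78, -0.4]]
top 446.42321606102576 -0.10046713014351298 [0.25585266 0.0149418  1.05674586] [[-0.01, -1.0, -0.0], [-0.98, 0.01, -0.18], [0.18, 0.0, -0.98]]
{'t': 0.1, 'q': array([-1.41204152e+00,  5.33276217e-02,  1.61413766e+00,  1.69874624e-05,
        1.47599828e+00, -1.18982348e-01]), 'dq': array([ 8.24934705e-05, -2.10620603e-03, -4.42132129e-03, -2.76779304e-04,
       -3.06811755e-03, -1.15622023e-03]), 'effort': array([ 9.27169240e-04, -3.94904888e+01, -3.71360850e+01, -3.11690496e-05,
        3.92705173e-03,  7.62669885e-06]), 'tool_pos': array([ 0.17128995, -0.60049312,  0.23017452]), 'tool_rot': array([-3.10949680e+00, -4.34606150e-01,  3.18626144e-05]), 'contact_force': array([ 0.43397185, -0.07939214, -0.67722919]), 'wrist_torque': array([-0.04405355, -0.04398059, -0.02224562]), 'grip_force': 0.0, 'opening': 0.08537811005773042}
```

View pics/top0.png

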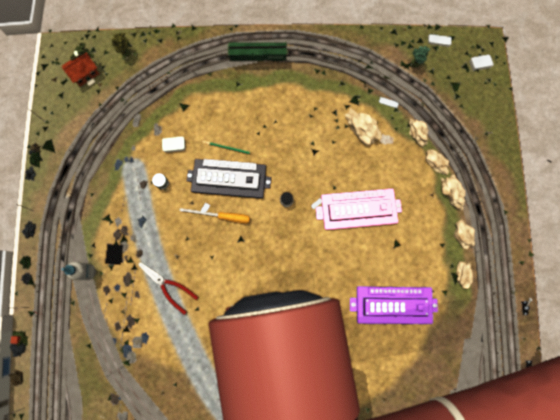

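View pics/side0.png

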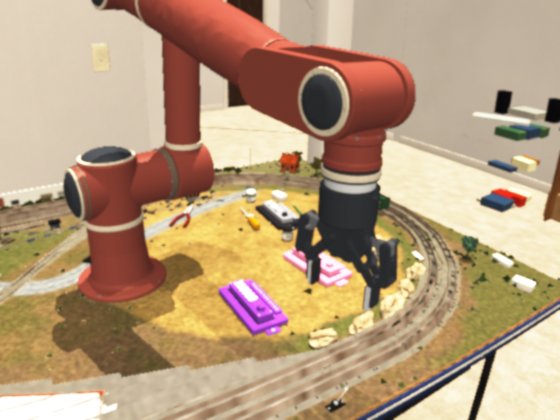

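The top view shows three decoder-shaped things: black/grey at (229,178), pink at (358,209) and purple at (394,305). Only the black case with grey panel and strip fits the description. I'll confirm that in an enlarged crop.

```bash
python3 - <<'E'
from h import *
d=load(); a=d["top"]["color"][150:210,180:280,::-1]; b=d["side"]["color"][180:245,230:320,::-1]
a=cv2.resize(a,(800,480),interpolation=cv2.INTER_CUBIC); 
cv2.imwrite("pics/c1.png",a)
im=d["top"]
for u,v in[(229,163),(205,176),(249,180),(229,178),(215,185),(229,192),(160,180),(288,199)]: print(u,v,np.round(atdepth(im,u,v),4))
E
```

```text
229 163 [0.5576 0.1204 0.0194]
205 176 [0.5235 0.1764 0.0289]
249 180 [0.5098 0.071  0.0395]
229 178 [0.5179 0.1191 0.0289]
215 185 [0.5038 0.1536 0.0179]
229 192 [0.4875 0.1205 0.0123]
160 180 [0.5128 0.2819 0.0381]
288 199 [ 0.4644 -0.0199  0.0341]
```

View pics/c1.png

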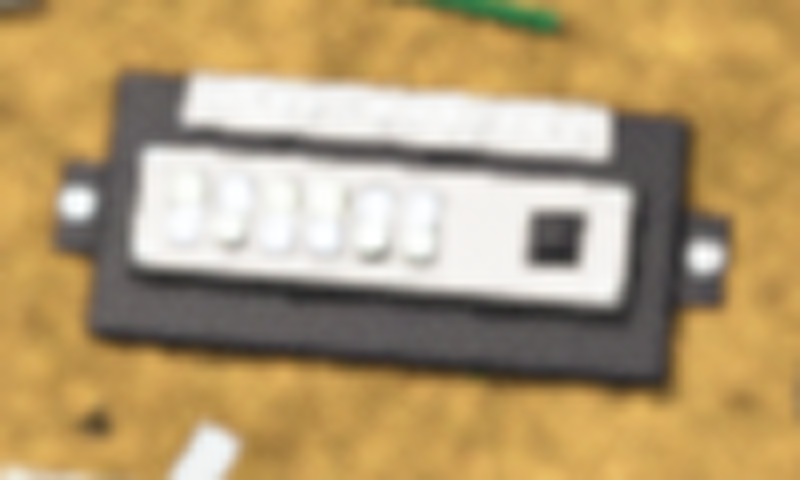

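The crop confirms the target: black case, light panel with six white rockers, black key at the right end (-y), terminal strip on top (+x). Rockers 2, 5 and 6 look different from 1, 3 and 4. Next I'll measure the pose and switch states.

```bash
cat > m.py <<'E'
from h import *
def cloud(im,u0,u1,v0,v1):
    P=[];C=[]
    for v in range(v0,v1):
        for u in range(u0,u1):
            if im["depth"][v,u]>0: P.append(atdepth(im,u,v)); C.append(im["color"][v,u])
    return np.array(P),np.array(C,int)
E
python3 - <<'E'
from m import *
d=load(); im=d["top"]
hsv=cv2.cvtColor(im["color"],cv2.COLOR_RGB2HSV)
m=((hsv[:,:,1]<50)&(hsv[:,:,2]>150)).astype(np.uint8); roi=np.zeros_like(m); roi[155:193,193:263]=1; m&=roi
n,l,s,c=cv2.connectedComponentsWithStats(m)
for i in range(1,n):
    if s[i,4]<150: continue
    ct=max(cv2.findContours((l==i).astype(np.uint8),0,2)[0],key=len)[:,0]
    z0=0.021 if c[i][1]<170 else 0.029
    for im_z in(z0,):
        pts=np.array([onplane(im,u,v,im_z)[:2] for u,v in ct])
        (x,y),(w,h),a=cv2.minAreaRect((pts*1000).astype(np.float32)); print(s[i],c[i],"ctr",x,y,"size",w,h,"ang",a)
P,C=cloud(im,190,268,155,205)
# dark case outline via mask
mk=((hsv[:,:,2]<110)&(hsv[:,:,1]<90)).astype(np.uint8); roi[:]=0; roi[150:208,185:275]=1; mk|=m; mk&=roi
mk=cv2.morphologyEx(mk,cv2.MORPH_OPEN,np.ones((5,5)))
ct=max(cv2.findContours(mk,0,2)[0],key=cv2.contourArea)[:,0]
pts=np.array([onplane(im,u,v,.014)[:2]*1000 for u,v in ct],np.float32); print("case",cv2.minAreaRect(pts))
# key
kd=((hsv[:,:,2]<90)).astype(np.uint8); roi[:]=0; roi[173:187,242:258]=1; kd&=roi
n,l,s,c=cv2.connectedComponentsWithStats(kd); 
for i in range(1,n): print("key",s[i],c[i],onplane(im,*c[i],.039)*1000)
sd=d["side"]; print("side px of guess", proj(sd,np.array([.513,.12,.03])))
# screw ears
for n_,R in(("L",(186,193,170,180)),("R",(263,272,175,187))):
    r=hsv[R[2]:R[3],R[0]:R[1]]; q=((r[:,:,1]<60)&(r[:,:,2]>170)); ys,xs=np.nonzero(q); print(n_,len(xs), onplane(im,xs.mean()+R[0],ys.mean()+R[2],.008)*1000 if len(xs) else 0)
E
```

```text
[202 159  55  11 363] [229.35812672 164.31404959] ctr 554.0052490234375 120.02401733398438 size 130.6267852783203 16.98814582824707 ang 84.31330871582031
[196 168  63  20 912] [226.05372807 177.45504386] ctr 519.1370239257812 123.93982696533203 size 147.6784210205078 37.63986587524414 ang 84.21219635009766
case ((522.3130493164062, 121.07727813720703), (178.1005401611328, 84.12557983398438), 84.18516540527344)
key [247 177   5   6  26] [249.11538462 179.65384615] [510.71880204  70.7101889   39.        ]
side px of guess [276.1694115  208.95743011]
L 16 [532.78298162 219.36696416   8.        ]
R 13 [513.0897722   27.69789564   8.        ]
```

```bash
python3 - <<'E'
from m import *
d=load(); c=np.array([.5226,.1234]); th=-np.radians(5.85); X=np.array([np.cos(th),np.sin(th)]); Y=np.array([-X[1],X[0]])
im=d["top"]
P,C=cloud(im,185,275,150,210); D=np.c_[(P[:,:2]-c)@X,(P[:,:2]-c)@Y,P[:,2]]*1000
f=lambda a,b,e,g:(D[:,0]>a)&(D[:,0]<b)&(D[:,1]>e)&(D[:,1]<g)
for nm,r in(("panel",(-20,12,-40,-22)),("key",(-9,1,-57,-47)),("term",(27,37,-55,55)),("case",(-40,-28,-70,70)),("caseR",(-35,35,-86,-78))): s=f(*r); print(nm,s.sum(),np.median(D[s,2]),D[s,2].std())
for i in range(6):
    y=58-14*i; print(i+1,[ (round(D[s,2].mean(),1),s.sum()) if (s:=f(a,a+4,y-4,y+4)).any() else None for a in(-14,-10,-6,-2,2)])
sd=d["side"]
P,C=cloud(sd,240,310,190,240); D=np.c_[(P[:,:2]-c)@X,(P[:,:2]-c)@Y,P[:,2]]*1000
for nm,r in(("panel",(-20,12,-40,-22)),("key",(-9,1,-57,-47)),("term",(27,37,-55,55)),("case",(-40,-28,-70,70))): s=f(*r); print("side",nm,s.sum(),np.median(D[s,2]))
hi=(D[:,2]>26)&(abs(D[:,0])<30)&(abs(D[:,1])<90); print("side panel rect",cv2.minAreaRect(D[hi,:2].astype(np.float32)))
g=D[hi&(D[:,2]>35)]; print("hi pts", np.round(g,0)[:12].tolist())
t=np.array([*(c-.004*X-.052*Y),.039]); print("key world",t,proj(sd,t),[proj(sd,np.array([*(c+.001*a*X+.001*b*Y),.029])).round(1).tolist() for a,b in((-22,-73),(14,-73),(14,73),(-22,73))])
a=cv2.resize(sd["color"][190:240,240:310,::-1],(770,550),interpolation=cv2.INTER_CUBIC); cv2.imwrite("pics/c2.png",a)
E
```

```text
panel 102 29.461434063743354 1.9575311063424008
key 16 39.80689423263806 1.8324244823124463
term 176 21.124865302866393 1.7799337294418565
case 286 15.254516774360848 1.9182036729232286
caseR 95 15.059585442578571 1.8283165728174906
1 [(np.float64(30.9), np.int64(8)), (np.float64(31.5), np.int64(5)), (np.float64(31.0), np.int64(7)), (np.float64(32.3), np.int64(5)), (np.float64(33.8), np.int64(5))]
2 [(np.float64(33.9), np.int64(5)), (np.float64(32.6), np.int64(5)), (np.float64(31.8), np.int64(4)), (np.float64(29.8), np.int64(6)), (np.float64(30.7), np.int64(5))]
3 [(np.float64(32.7), np.int64(5)), (np.float64(31.4), np.int64(4)), (np.float64(29.0), np.int64(8)), (np.float64(32.8), np.int64(7)), (np.float64(35.4), np.int64(5))]
4 [(np.float64(31.4), np.int64(5)), (np.float64(32.7), np.int64(7)), (np.float64(33.2), np.int64(5)), (np.float64(33.5), np.int64(4)), (np.float64(34.5), np.int64(7))]
5 [(np.float64(34.2), np.int64(6)), (np.float64(34.3), np.int64(4)), (np.float64(31.1), np.int64(5)), (np.float64(31.7), np.int64(6)), (np.float64(31.0), np.int64(3))]
6 [(np.float64(31.8), np.int64(9)), (np.float64(33.4), np.int64(5)), (np.float64(33.8), np.int64(4)), (np.float64(31.2), np.int64(5)), (np.float64(31.7), np.int64(6))]
side panel 16 26.57467215616466
side key 4 35.943684795739344
side term 41 18.78246082923052
side case 76 12.143839731298623
side panel rect ((-6.565000534057617, -3.6793136596679688), (38.47268295288086, 144.4960174560547), 0.7312972545623779)
hi pts [[-7.0, -47.0, 36.0], [-3.0, -46.0, 35.0], [-0.0, -48.0, 35.0], [-0.0, -55.0, 38.0], [-13.0, -59.0, 39.0], [-10.0, -60.0, 39.0], [-7.0, -60.0, 38.0], [-2.0, -58.0, 36.0], [2.0, -56.0, 35.0], [-10.0, -60.0, 35.0]]
key world [0.51332076 0.07207851 0.039     ] [284.56437891 211.64112285] [[282.2, 218.2], [292.9, 216.3], [272.4, 199.6], [262.3, 201.2]]
```

View pics/c2.png

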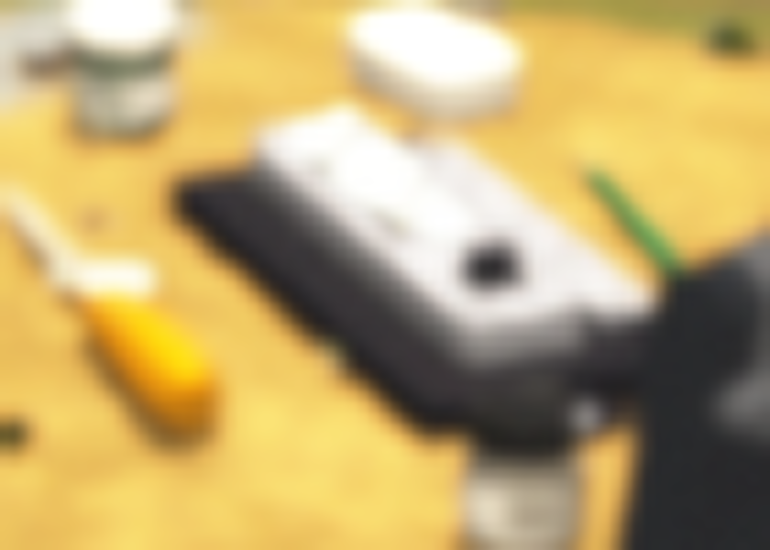

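All views agree. The panel face is about 28.7 mm high. Switches 1, 3 and 4 are OFF and 2, 5 and 6 are ON, so 3, 2, 5, 4 and 1 need flipping. In that order the neighbours' raised ends stay clear. I'll shut the fingers and turn the tool first.

Call:
{"fn": "drive_tool", "kwargs": {
  "steps": [
    {"translation": [0, 0, 0], "angular": [0, 0, -1], "gripper": 0},
    {"translation": [0, 0, 0], "angular": [0, 0, -1], "gripper": 0},
    {"translation": [0, 0, 0], "angular": [0, 0, -1], "gripper": 0},
    {"translation": [0, 0, 0], "angular": [0, 0, -1], "gripper": 0},
    {"translation": [0, 0, 0], "angular": [0, 0, -1], "gripper": 0},
    {"translation": [0, 0, 0], "angular": [0, 0, -1], "gripper": 0},
    {"translation": [0, 0, 0], "angular": [0, 0, -1], "gripper": 0},
    {"translation": [0, 0, 0], "angular": [0, 0, -1], "gripper": 0}
  ],
  "force": 30
}}

```text
t: 1.1
tool_pos: [0.1713, -0.6006, 0.2305]
tool_rot: [-2.403, -2.022, -0.001]
contact_force: [-0.7, 0.9, -0.4]
opening: -0.0
grip_force: 0.0
```

```bash
cat > go.py <<'E'
# usage: python3 go.py dx dy dz tilt : contact corner target in decoder frame (mm, z world), tilt deg -> residual in tool axes/units
import sys
from h import *
from scipy.spatial.transform import Rotation as Ro
c=np.array([.5226,.1234]); th=-np.radians(5.85); X=np.array([np.cos(th),np.sin(th),0]); Y=np.array([-X[1],X[0],0]); Z=np.array([0,0,1.])
def Rt(t):  # tool x=+Y, tool y=+X, z down; tilt raises +Y side
    return Ro.from_rotvec(X*np.radians(t))*Ro.from_matrix(np.c_[Y,X,-Z])
off=np.array([-.011,0,0])
def pose():
    o=ctrl.get_obs(); return o,np.array(o["tool_pos"]),Ro.from_rotvec(o["tool_rot"])
if __name__=="__main__":
    dx,dy,dz,t=map(float,sys.argv[1:5]); k=off if t else off*0
    o,p,R=pose(); T=Rt(t)
    tgt=np.array([*c,0])+X*dx/1e3+Y*dy/1e3+Z*dz/1e3-T.apply(k)
    print("t",round(o["t"],2),"TCP",p.round(4),"f",o["contact_force"].round(2),"open",round(o["opening"],4))
    cc=p+R.apply(k)-[*c,0]; print("corner dec mm",(np.array([cc@X,cc@Y,cc@Z])*1e3).round(2))
    print("TCP target",tgt.round(4),"shift/40mm now axes",(R.inv().apply(tgt-p)/.04).round(3),"after-turn axes",(T.inv().apply(tgt-p)/.04).round(3))
    print("turn/8deg",(np.degrees((R.inv()*T).as_rotvec())/8).round(3))
E
python3 go.py -4 58 150 0
python3 - <<'E'
from h import *
d=grab(); a=d["side"]["color"][150:330,260:440,::-1]; cv2.imwrite("pics/f1.png",cv2.resize(a,(600,600),interpolation=cv2.INTER_CUBIC))
p=np.array(ctrl.get_obs()["tool_pos"]); print(proj(d["side"],p))
E
```

```text
t 1.1 TCP [ 0.1713 -0.6006  0.2305] f [-0.71  0.93 -0.38] open -0.0
corner dec mm [-275.63 -756.08  230.54]
TCP target [0.5245 0.1815 0.15  ] shift/40mm now axes [20.771  5.367  2.036] after-turn axes [20.352  6.791  2.014]
turn/8deg [-0.003 -0.009 -0.496]
[339.65695759 301.92085045]
```

View pics/f1.png

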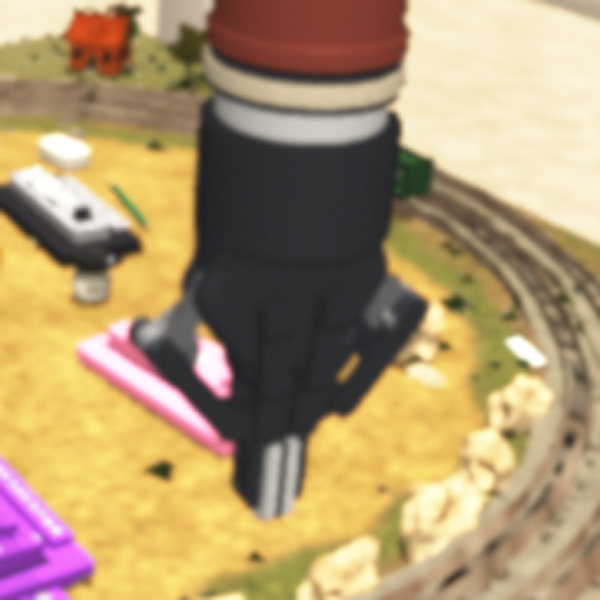

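The side view shows the shut fingers as a flat-ended block about 22 × 18 mm, with the tip at crop (263,507). That matches the projected TCP at (339.7,301.9). Next I move over the decoder.

Call:
{"fn": "drive_tool", "kwargs": {
  "steps": [
    {"translation": [0, 0, 0], "angular": [0, 0, -0.5], "gripper": 0},
    {"translation": [1, 0.33, 0], "angular": [0, 0, 0], "gripper": 0},
    {"translation": [1, 0.33, 0], "angular": [0, 0, 0], "gripper": 0},
    {"translation": [1, 0.33, 0], "angular": [0, 0, 0], "gripper": 0},
    {"translation": [1, 0.33, 0], "angular": [0, 0, 0], "gripper": 0},
    {"translation": [1, 0.33, 0], "angular": [0, 0, 0], "gripper": 0},
    {"translation": [1, 0.33, 0], "angular": [0, 0, 0], "gripper": 0},
    {"translation": [1, 0.33, 0], "angular": [0, 0, 0], "gripper": 0}
  ]
}}

```text
t: 2.2
tool_pos: [0.2932, -0.331, 0.231]
tool_rot: [-2.339, -2.097, -0.0]
contact_force: [1.4, -0.4, 0.2]
opening: -0.0002
grip_force: 0.0
```

Call:
{"fn": "drive_tool", "kwargs": {
  "steps": [
    {"translation": [1, 0.33, 0], "angular": [0, 0, 0], "gripper": 0},
    {"translation": [1, 0.33, 0], "angular": [0, 0, 0], "gripper": 0},
    {"translation": [1, 0.33, 0], "angular": [0, 0, 0], "gripper": 0},
    {"translation": [1, 0.33, 0], "angular": [0, 0, 0], "gripper": 0},
    {"translation": [1, 0.33, 0], "angular": [0, 0, 0], "gripper": 0},
    {"translation": [1, 0.33, 0], "angular": [0, 0, 0], "gripper": 0},
    {"translation": [1, 0.33, 0], "angular": [0, 0, 0], "gripper": 0},
    {"translation": [1, 0.33, 0], "angular": [0, 0, 0], "gripper": 0}
  ]
}}

```text
t: 3.2
tool_pos: [0.4321, -0.024, 0.2312]
tool_rot: [2.339, 2.097, 0.0]
contact_force: [0.7, -0.3, 0.1]
opening: -0.0
grip_force: 0.0
```

```bash
python3 go.py 10 30 60 30
```

```text
t 3.2 TCP [ 0.4321 -0.024   0.2312] f [ 0.7  -0.25  0.12] open -0.0
corner dec mm [ -75.05 -166.83  231.2 ]
TCP target [0.5366 0.1617 0.0655] shift/40mm now axes [4.899 2.091 4.142] after-turn axes [2.158 2.124 6.029]
turn/8deg [ 0.014  3.751 -0.046]
```

Call:
{"fn": "drive_tool", "kwargs": {
  "steps": [
    {"translation": [0.8, 0.35, 0], "angular": [0, 0, 0], "gripper": 0},
    {"translation": [0.8, 0.35, 0], "angular": [0, 0, 0], "gripper": 0},
    {"translation": [0.8, 0.35, 0.5], "angular": [0, 0, 0], "gripper": 0},
    {"translation": [0.8, 0.35, 0.5], "angular": [0, 0, 0], "gripper": 0},
    {"translation": [0.8, 0.35, 0.5], "angular": [0, 0, 0], "gripper": 0},
    {"translation": [0.8, 0.35, 0.5], "angular": [0, 0, 0], "gripper": 0},
    {"translation": [0, 0, 0], "angular": [0, 0.94, 0], "gripper": 0},
    {"translation": [0, 0, 0], "angular": [0, 0.94, 0], "gripper": 0}
  ]
}}

```text
t: 4.2
tool_pos: [0.5356, 0.1578, 0.1507]
tool_rot: [-2.193, -1.97, -0.293]
contact_force: [0.7, 0.7, -1.2]
opening: -0.0002
grip_force: 0.0
```

Call:
{"fn": "drive_tool", "kwargs": {
  "steps": [
    {"translation": [0, 0, 0], "angular": [0, 0.94, 0], "gripper": 0},
    {"translation": [0, 0, 0], "angular": [0, 0.94, 0], "gripper": 0},
    {"translation": [0, 0, 0], "angular": [0, 0, 0], "gripper": 0}
  ]
}}

```text
t: 4.58
tool_pos: [0.535, 0.1552, 0.1497]
tool_rot: [-2.042, -1.825, -0.543]
contact_force: [0.4, 0.5, -0.0]
opening: -0.0001
grip_force: 0.0
```

```bash
python3 go.py 10 30 45 30
```

```text
t 4.58 TCP [0.535  0.1552 0.1497] f [ 0.39  0.49 -0.05] open -0.0001
corner dec mm [  8.95  23.35 144.17]
TCP target [0.5366 0.1617 0.0505] shift/40mm now axes [-1.095  0.033  2.23 ] after-turn axes [-1.096  0.024  2.23 ]
turn/8deg [ 0.005  0.    -0.069]
```

Call:
{"fn": "drive_tool", "kwargs": {
  "steps": [
    {"translation": [-0.36, 0.01, 0.74], "angular": [0, 0, -0.07], "gripper": 0},
    {"translation": [-0.36, 0.01, 0.74], "angular": [0, 0, 0], "gripper": 0},
    {"translation": [-0.37, 0.01, 0.75], "angular": [0, 0, 0], "gripper": 0},
    {"translation": [0, 0, 0], "angular": [0, 0, 0], "gripper": 0}
  ]
}}

```text
t: 5.08
tool_pos: [0.5356, 0.1644, 0.0497]
tool_rot: [-2.028, -1.84, -0.541]
contact_force: [-1.1, 0.4, 0.4]
opening: 0.0
grip_force: 0.0
```

```bash
python3 go.py 10 30 38 30; python3 - <<'E'
from h import *
import go
d=grab(); o,p,R=go.pose(); k=p+R.apply(go.off)
print(proj(d["side"],k),proj(d["top"],k))
a=cv2.resize(d["side"]["color"][185:235,245:305,::-1],(540,450),interpolation=cv2.INTER_CUBIC)
b=cv2.resize(d["top"]["color"][140:215,180:280,::-1],(600,450),interpolation=cv2.INTER_CUBIC)
cv2.imwrite("pics/c3.png",cv2.resize(np.hstack([a,b]),(800,316)))
E
```

```text
t 5.08 TCP [0.5356 0.1644 0.0497] f [-1.12  0.36  0.37] open 0.0
corner dec mm [ 8.77 32.53 44.22]
TCP target [0.5366 0.1617 0.0435] shift/40mm now axes [-0.133  0.032  0.103] after-turn axes [-0.133  0.032  0.103]
turn/8deg [-0.029  0.001  0.027]
[277.21847954 198.63559032] [213.21806407 168.04335457]
```

View pics/c3.png

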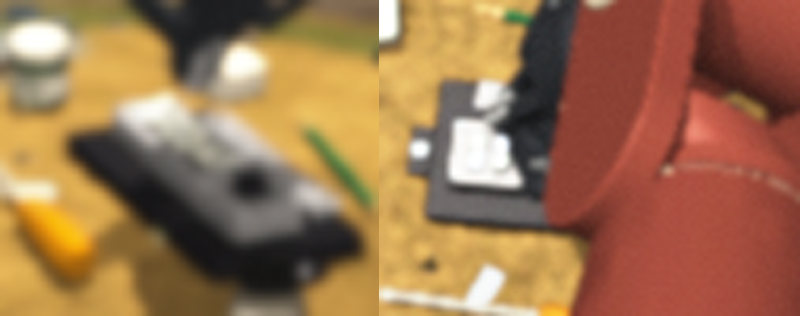

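The side image shows the tip at about (277,199) against a predicted (277.2,198.6). The top view is consistent too, so calibration is good. Now I move down gently onto switch 3.

Call:
{"fn": "drive_tool", "kwargs": {
  "steps": [
    {"translation": [-0.13, 0.03, 0.1], "angular": [-0.03, 0, 0.03], "gripper": 0},
    {"translation": [0, 0, 0], "angular": [0, 0, 0], "gripper": 0}
  ]
}}

```text
t: 5.42
tool_pos: [0.5395, 0.1606, 0.047]
tool_rot: [-2.035, -1.838, -0.554]
contact_force: [-0.6, -0.2, 0.3]
opening: 0.0
grip_force: 0.0
```

```bash
python3 go.py 10 30 33 30
```

```text
t 5.42 TCP [0.5395 0.1606 0.047 ] f [-0.63 -0.2   0.32] open 0.0
corner dec mm [13.05 29.21 41.5 ]
TCP target [0.5366 0.1617 0.0385] shift/40mm now axes [-0.089 -0.077  0.194] after-turn axes [-0.089 -0.076  0.194]
turn/8deg [ 0.054 -0.008  0.017]
```

Call:
{"fn": "drive_tool", "kwargs": {
  "steps": [
    {"translation": [0, 0, 0], "angular": [0, 0, 0], "gripper": 0}
  ]
}}

```text
t: 5.55
tool_pos: [0.5394, 0.1607, 0.0468]
tool_rot: [-2.035, -1.838, -0.554]
contact_force: [0.9, -0.3, -0.7]
opening: 0.0002
grip_force: 0.0
```

Call:
{"fn": "drive_tool", "kwargs": {
  "steps": [
    {"translation": [0, 0, 0], "angular": [0, 0, 0], "gripper": 0}
  ]
}}

```text
t: 5.68
tool_pos: [0.5392, 0.1607, 0.0466]
tool_rot: [-2.035, -1.838, -0.554]
contact_force: [-0.4, 0.3, 0.2]
opening: -0.0
grip_force: 0.0
```

Call:
{"fn": "drive_tool", "kwargs": {
  "steps": [
    {"translation": [0, 0, 0], "angular": [0, 0, 0], "gripper": 0}
  ]
}}

```text
t: 5.8
tool_pos: [0.539, 0.1608, 0.0464]
tool_rot: [-2.035, -1.838, -0.553]
contact_force: [0.5, -0.5, 0.1]
opening: 0.0002
grip_force: 0.0
```

```bash
python3 go.py 10 30 33 30
```

```text
t 5.8 TCP [0.539  0.1608 0.0464] f [ 0.5  -0.47  0.07] open 0.0002
corner dec mm [12.55 29.34 40.85]
TCP target [0.5366 0.1617 0.0385] shift/40mm now axes [-0.084 -0.064  0.178] after-turn axes [-0.084 -0.063  0.178]
turn/8deg [ 0.046 -0.01   0.015]
```

Call:
{"fn": "drive_tool", "kwargs": {
  "steps": [
    {"translation": [0, 0, 0], "angular": [0, 0, 0], "gripper": 0},
    {"translation": [0, 0, 0], "angular": [0, 0, 0], "gripper": 0},
    {"translation": [0, 0, 0], "angular": [0, 0, 0], "gripper": 0},
    {"translation": [0, 0, 0], "angular": [0, 0, 0], "gripper": 0},
    {"translation": [0, 0, 0], "angular": [0, 0, 0], "gripper": 0},
    {"translation": [0, 0, 0], "angular": [0, 0, 0], "gripper": 0}
  ]
}}

```text
t: 6.55
tool_pos: [0.5389, 0.1608, 0.0462]
tool_rot: [-2.035, -1.838, -0.553]
contact_force: [-0.1, -0.1, -0.1]
opening: -0.0002
grip_force: 0.0
```

```bash
python3 go.py 10 30 33 30
```

```text
t 6.55 TCP [0.5389 0.1608 0.0462] f [-0.06 -0.1  -0.08] open -0.0002
corner dec mm [12.46 29.36 40.68]
TCP target [0.5366 0.1617 0.0385] shift/40mm now axes [-0.082 -0.062  0.174] after-turn axes [-0.082 -0.061  0.175]
turn/8deg [ 0.045 -0.01   0.014]
```

Call:
{"fn": "drive_tool", "kwargs": {
  "steps": [
    {"translation": [-0.02, -0.06, 0.07], "angular": [0.04, 0, 0], "gripper": 0},
    {"translation": [-0.03, 0, 0.05], "angular": [0, 0, 0], "gripper": 0},
    {"translation": [-0.03, 0, 0.05], "angular": [0, 0, 0], "gripper": 0},
    {"translation": [0, 0, 0], "angular": [0, 0, 0], "gripper": 0},
    {"translation": [0, 0, 0], "angular": [0, 0, 0], "gripper": 0},
    {"translation": [0, 0, 0], "angular": [0, 0, 0], "gripper": 0}
  ]
}}

```text
t: 7.3
tool_pos: [0.5366, 0.1617, 0.0387]
tool_rot: [-2.031, -1.837, -0.547]
contact_force: [1.2, -0.1, -0.1]
opening: 0.0
grip_force: 0.1
```

```bash
python3 go.py 10 30 31 30
```

```text
t 7.3 TCP [0.5366 0.1617 0.0387] f [ 1.17 -0.06 -0.07] open 0.0
corner dec mm [10.08 30.   33.22]
TCP target [0.5366 0.1617 0.0365] shift/40mm now axes [-0.028 -0.002  0.048] after-turn axes [-0.028 -0.001  0.048]
turn/8deg [ 0.004 -0.01   0.015]
```

Call:
{"fn": "drive_tool", "kwargs": {
  "steps": [
    {"translation": [-0.012, 0, 0.022], "angular": [0, 0, 0], "gripper": 0},
    {"translation": [0, 0, 0], "angular": [0, 0, 0], "gripper": 0}
  ]
}}

```text
t: 7.55
tool_pos: [0.5368, 0.1618, 0.038]
tool_rot: [-2.031, -1.837, -0.548]
contact_force: [-0.9, -0.5, 3.1]
opening: -0.0001
grip_force: 1.2
```

Call:
{"fn": "drive_tool", "kwargs": {
  "steps": [
    {"translation": [-0.012, 0, 0.022], "angular": [0, 0, 0], "gripper": 0},
    {"translation": [0, 0, 0], "angular": [0, 0, 0], "gripper": 0}
  ]
}}

```text
t: 7.8
tool_pos: [0.5369, 0.1619, 0.0372]
tool_rot: [-2.031, -1.837, -0.548]
contact_force: [-1.6, -0.3, 4.8]
opening: 0.0001
grip_force: 2.3
```

Call:
{"fn": "drive_tool", "kwargs": {
  "steps": [
    {"translation": [-0.012, 0, 0.022], "angular": [0, 0, 0], "gripper": 0},
    {"translation": [0, 0, 0], "angular": [0, 0, 0], "gripper": 0}
  ]
}}

```text
t: 8.05
tool_pos: [0.5363, 0.1616, 0.035]
tool_rot: [-2.032, -1.837, -0.546]
contact_force: [0.8, -0.9, 0.4]
opening: -0.0001
grip_force: 0.0
```

```bash
python3 go.py 10 30 31 30
```

```text
t 8.05 TCP [0.5363 0.1616 0.035 ] f [ 0.84 -0.9   0.35] open -0.0001
corner dec mm [ 9.78 29.85 29.48]
TCP target [0.5366 0.1617 0.0365] shift/40mm now axes [ 0.022  0.006 -0.031] after-turn axes [ 0.022  0.006 -0.031]
turn/8deg [ 0.002 -0.003  0.013]
```

Force rose to about 5 N and then dropped to zero at a corner height of 29.5 mm, so switch 3 snapped over. First contact was at 33.2 mm. Next is switch 2, -x end.

Call:
{"fn": "drive_tool", "kwargs": {
  "steps": [
    {"translation": [0.15, 0, -0.26], "angular": [0, 0, 0], "gripper": 0},
    {"translation": [0.15, -0.35, 0.09], "angular": [0, 0, 0], "gripper": 0},
    {"translation": [0.15, -0.35, 0.09], "angular": [0, 0, 0], "gripper": 0},
    {"translation": [0, 0, 0], "angular": [0, 0, 0], "gripper": 0},
    {"translation": [0, 0, 0], "angular": [0, 0, 0], "gripper": 0},
    {"translation": [0, 0, 0], "angular": [0, 0, 0], "gripper": 0},
    {"translation": [0, 0, 0], "angular": [0, 0, 0], "gripper": 0}
  ]
}}

```text
t: 8.93
tool_pos: [0.5105, 0.1783, 0.0475]
tool_rot: [-2.031, -1.837, -0.548]
contact_force: [0.7, 0.3, 0.1]
opening: 0.0003
grip_force: 0.0
```

```bash
python3 go.py -18 44 34.5 30;python3 - <<'E'
from m import *
import go
d=grab(); im=d["side"]
a=cv2.resize(im["color"][190:225,255:295,::-1],(640,560),interpolation=cv2.INTER_CUBIC); cv2.imwrite("pics/c4.png",a)
E
```

```text
t 8.93 TCP [0.5105 0.1783 0.0475] f [0.69 0.29 0.08] open 0.0003
corner dec mm [-17.59  43.91  41.99]
TCP target [0.5101 0.1785 0.04  ] shift/40mm now axes [-0.092 -0.01   0.164] after-turn axes [-0.092 -0.01   0.164]
turn/8deg [ 0.007 -0.01   0.014]
```

View pics/c4.png

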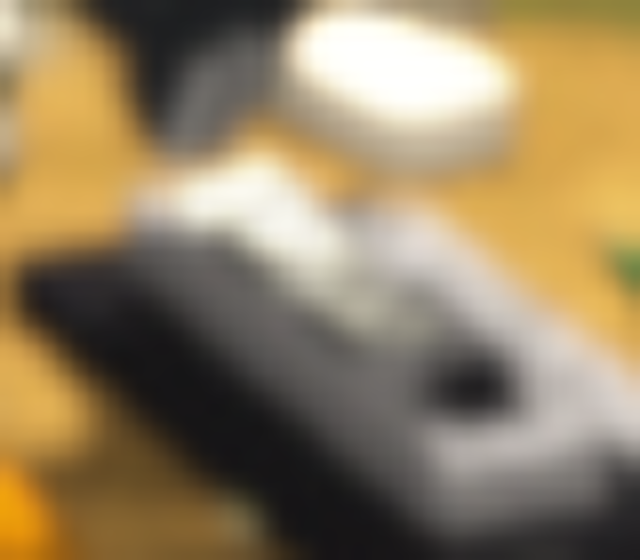

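The crop is too coarse to read rocker angles: the tip is near (180,140), the key near (470,380), and nothing is displaced. I'll judge by the force signature. Now down onto switch 2.

Call:
{"fn": "drive_tool", "kwargs": {
  "steps": [
    {"translation": [-0.05, -0.01, 0.09], "angular": [0, 0, 0], "gripper": 0},
    {"translation": [-0.04, 0, 0.075], "angular": [0, 0, 0], "gripper": 0},
    {"translation": [0, 0, 0], "angular": [0, 0, 0], "gripper": 0},
    {"translation": [0, 0, 0], "angular": [0, 0, 0], "gripper": 0},
    {"translation": [0, 0, 0], "angular": [0, 0, 0], "gripper": 0}
  ]
}}

```text
t: 9.65
tool_pos: [0.5099, 0.1787, 0.04]
tool_rot: [-2.031, -1.837, -0.548]
contact_force: [0.8, -0.4, -0.0]
opening: 0.0001
grip_force: 0.0
```

Call:
{"fn": "drive_tool", "kwargs": {
  "steps": [
    {"translation": [-0.012, 0, 0.022], "angular": [0, 0, 0], "gripper": 0},
    {"translation": [0, 0, 0], "angular": [0, 0, 0], "gripper": 0}
  ]
}}

```text
t: 9.9
tool_pos: [0.5098, 0.1787, 0.0389]
tool_rot: [-2.031, -1.837, -0.547]
contact_force: [-0.3, -0.4, -0.6]
opening: 0.0001
grip_force: 0.0
```

Call:
{"fn": "drive_tool", "kwargs": {
  "steps": [
    {"translation": [-0.012, 0, 0.022], "angular": [0, 0, 0], "gripper": 0},
    {"translation": [0, 0, 0], "angular": [0, 0, 0], "gripper": 0}
  ]
}}

```text
t: 10.15
tool_pos: [0.51, 0.1788, 0.0381]
tool_rot: [-2.031, -1.837, -0.548]
contact_force: [-0.2, -0.5, 1.4]
opening: -0.0
grip_force: 0.7
```

Call:
{"fn": "drive_tool", "kwargs": {
  "steps": [
    {"translation": [-0.012, 0, 0.022], "angular": [0, 0, 0], "gripper": 0},
    {"translation": [0, 0, 0], "angular": [0, 0, 0], "gripper": 0}
  ]
}}

```text
t: 10.4
tool_pos: [0.5101, 0.1789, 0.0373]
tool_rot: [-2.031, -1.837, -0.548]
contact_force: [-1.0, 0.7, 3.7]
opening: 0.0004
grip_force: 1.7
```

```bash
python3 go.py -18 44 31 30
```

```text
t 10.4 TCP [0.5101 0.1789 0.0373] f [-0.96  0.68  3.66] open 0.0004
corner dec mm [-18.05  44.43  31.83]
TCP target [0.5101 0.1785 0.0365] shift/40mm now axes [-0.02   0.002  0.013] after-turn axes [-0.02   0.002  0.013]
turn/8deg [ 0.007 -0.014  0.016]
```

Call:
{"fn": "drive_tool", "kwargs": {
  "steps": [
    {"translation": [-0.012, 0, 0.022], "angular": [0, 0, 0], "gripper": 0},
    {"translation": [0, 0, 0], "angular": [0, 0, 0], "gripper": 0}
  ]
}}

```text
t: 10.65
tool_pos: [0.5102, 0.179, 0.0366]
tool_rot: [-2.031, -1.837, -0.549]
contact_force: [-1.4, -0.5, 5.4]
opening: 0.0001
grip_force: 2.9
```

Call:
{"fn": "drive_tool", "kwargs": {
  "steps": [
    {"translation": [-0.012, 0, 0.022], "angular": [0, 0, 0], "gripper": 0},
    {"translation": [0, 0, 0], "angular": [0, 0, 0], "gripper": 0}
  ]
}}

```text
t: 10.9
tool_pos: [0.5096, 0.1787, 0.0344]
tool_rot: [-2.032, -1.838, -0.546]
contact_force: [-0.9, 0.0, -0.0]
opening: 0.0003
grip_force: 0.0
```

```bash
python3 go.py -18 44 29 30
```

```text
t 10.9 TCP [0.5096 0.1787 0.0344] f [-0.91  0.05 -0.04] open 0.0003
corner dec mm [-18.56  44.15  28.92]
TCP target [0.5101 0.1785 0.0345] shift/40mm now axes [-0.002  0.015 -0.003] after-turn axes [-0.002  0.015 -0.003]
turn/8deg [ 0.004 -0.004  0.014]
```

Switch 2 gave the same signature, so it has snapped. Next is switch 5, -x end (y = 2).

Call:
{"fn": "drive_tool", "kwargs": {
  "steps": [
    {"translation": [0.16, 0.01, -0.28], "angular": [0, 0, 0], "gripper": 0},
    {"translation": [-0.46, 0, -0.26], "angular": [0, 0, 0], "gripper": 0},
    {"translation": [-0.46, 0, -0.26], "angular": [0, 0, 0], "gripper": 0},
    {"translation": [0, 0, 0], "angular": [0, 0, 0], "gripper": 0},
    {"translation": [0, 0, 0], "angular": [0, 0, 0], "gripper": 0},
    {"translation": [0, 0, 0], "angular": [0, 0, 0], "gripper": 0},
    {"translation": [0, 0, 0], "angular": [0, 0, 0], "gripper": 0}
  ]
}}

```text
t: 11.78
tool_pos: [0.5059, 0.1372, 0.0474]
tool_rot: [-2.03, -1.838, -0.547]
contact_force: [-0.4, -0.2, -0.2]
opening: -0.0002
grip_force: 0.0
```

```bash
python3 go.py -18 2 34 30
```

```text
t 11.78 TCP [0.5059 0.1372 0.0474] f [-0.44 -0.23 -0.17] open -0.0002
corner dec mm [-18.02   2.46  41.87]
TCP target [0.5059 0.1367 0.0395] shift/40mm now axes [-0.109  0.001  0.165] after-turn axes [-0.108  0.001  0.165]
turn/8deg [ 0.002 -0.01   0.019]
```

Call:
{"fn": "drive_tool", "kwargs": {
  "steps": [
    {"translation": [-0.06, 0, 0.085], "angular": [0, 0, 0], "gripper": 0},
    {"translation": [-0.05, 0, 0.08], "angular": [0, 0, 0], "gripper": 0},
    {"translation": [0, 0, 0], "angular": [0, 0, 0], "gripper": 0},
    {"translation": [0, 0, 0], "angular": [0, 0, 0], "gripper": 0},
    {"translation": [0, 0, 0], "angular": [0, 0, 0], "gripper": 0}
  ]
}}

```text
t: 12.4
tool_pos: [0.5059, 0.1362, 0.0395]
tool_rot: [-2.031, -1.837, -0.547]
contact_force: [0.4, 0.3, 0.3]
opening: -0.0002
grip_force: 0.0
```

Call:
{"fn": "drive_tool", "kwargs": {
  "steps": [
    {"translation": [-0.012, 0, 0.022], "angular": [0, 0, 0], "gripper": 0},
    {"translation": [-0.012, 0, 0.022], "angular": [0, 0, 0], "gripper": 0},
    {"translation": [0, 0, 0], "angular": [0, 0, 0], "gripper": 0}
  ]
}}

```text
t: 12.78
tool_pos: [0.5062, 0.1363, 0.0379]
tool_rot: [-2.031, -1.837, -0.548]
contact_force: [-1.8, -0.1, 2.7]
opening: -0.0001
grip_force: 1.4
```

Call:
{"fn": "drive_tool", "kwargs": {
  "steps": [
    {"translation": [-0.012, 0, 0.022], "angular": [0, 0, 0], "gripper": 0},
    {"translation": [0, 0, 0], "angular": [0, 0, 0], "gripper": 0}
  ]
}}

```text
t: 13.02
tool_pos: [0.5064, 0.1363, 0.0372]
tool_rot: [-2.031, -1.837, -0.548]
contact_force: [-1.5, -1.1, 5.7]
opening: -0.0001
grip_force: 2.9
```

Call:
{"fn": "drive_tool", "kwargs": {
  "steps": [
    {"translation": [-0.012, 0, 0.022], "angular": [0, 0, 0], "gripper": 0},
    {"translation": [0, 0, 0], "angular": [0, 0, 0], "gripper": 0}
  ]
}}

```text
t: 13.28
tool_pos: [0.5058, 0.1362, 0.0351]
tool_rot: [-2.032, -1.837, -0.547]
contact_force: [-0.4, 0.4, 1.2]
opening: 0.0002
grip_force: 0.0
```

Call:
{"fn": "drive_tool", "kwargs": {
  "steps": [
    {"translation": [-0.012, 0, 0.022], "angular": [0, 0, 0], "gripper": 0},
    {"translation": [0, 0, 0], "angular": [0, 0, 0], "gripper": 0}
  ]
}}

```text
t: 13.52
tool_pos: [0.5058, 0.1363, 0.0341]
tool_rot: [-2.031, -1.837, -0.547]
contact_force: [0.7, -0.6, 0.5]
opening: -0.0
grip_force: 0.1
```

```bash
python3 go.py -18 2 29 30
```

```text
t 13.53 TCP [0.5058 0.1363 0.0341] f [ 0.72 -0.63  0.53] open -0.0
corner dec mm [-18.04   1.6   28.59]
TCP target [0.5059 0.1367 0.0345] shift/40mm now axes [ 0.014  0.002 -0.004] after-turn axes [ 0.014  0.002 -0.004]
turn/8deg [ 0.003 -0.009  0.013]
```

Switch 5 snapped. Next is switch 4, +x end (y = 16).

Call:
{"fn": "drive_tool", "kwargs": {
  "steps": [
    {"translation": [0.16, 0, -0.28], "angular": [0, 0, 0], "gripper": 0},
    {"translation": [0.16, 0.35, 0.09], "angular": [0, 0, 0], "gripper": 0},
    {"translation": [0.16, 0.35, 0.09], "angular": [0, 0, 0], "gripper": 0},
    {"translation": [0, 0, 0], "angular": [0, 0, 0], "gripper": 0},
    {"translation": [0, 0, 0], "angular": [0, 0, 0], "gripper": 0},
    {"translation": [0, 0, 0], "angular": [0, 0, 0], "gripper": 0},
    {"translation": [0, 0, 0], "angular": [0, 0, 0], "gripper": 0}
  ]
}}

```text
t: 14.4
tool_pos: [0.5349, 0.148, 0.0474]
tool_rot: [-2.031, -1.837, -0.547]
contact_force: [0.0, -0.2, -0.4]
opening: -0.0003
grip_force: 0.0
```

```bash
python3 go.py 10 16 34 30
```

```text
t 14.4 TCP [0.5349 0.148  0.0474] f [ 0.02 -0.24 -0.36] open -0.0003
corner dec mm [ 9.75 16.2  41.87]
TCP target [0.5351 0.1478 0.0395] shift/40mm now axes [-0.103  0.007  0.168] after-turn axes [-0.103  0.007  0.168]
turn/8deg [ 0.002 -0.01   0.012]
```

Call:
{"fn": "drive_tool", "kwargs": {
  "steps": [
    {"translation": [-0.05, 0, 0.085], "angular": [0, 0, 0], "gripper": 0},
    {"translation": [-0.05, 0, 0.08], "angular": [0, 0, 0], "gripper": 0},
    {"translation": [0, 0, 0], "angular": [0, 0, 0], "gripper": 0},
    {"translation": [0, 0, 0], "angular": [0, 0, 0], "gripper": 0},
    {"translation": [0, 0, 0], "angular": [0, 0, 0], "gripper": 0}
  ]
}}

```text
t: 15.02
tool_pos: [0.5353, 0.1479, 0.04]
tool_rot: [-2.031, -1.837, -0.548]
contact_force: [-0.2, 1.1, 0.3]
opening: -0.0
grip_force: 0.0
```

Call:
{"fn": "drive_tool", "kwargs": {
  "steps": [
    {"translation": [-0.012, 0, 0.022], "angular": [0, 0, 0], "gripper": 0},
    {"translation": [-0.012, 0, 0.022], "angular": [0, 0, 0], "gripper": 0},
    {"translation": [0, 0, 0], "angular": [0, 0, 0], "gripper": 0}
  ]
}}

```text
t: 15.4
tool_pos: [0.5355, 0.148, 0.0381]
tool_rot: [-2.031, -1.837, -0.548]
contact_force: [-0.3, 0.1, 1.7]
opening: 0.0002
grip_force: 0.8
```

Call:
{"fn": "drive_tool", "kwargs": {
  "steps": [
    {"translation": [-0.012, 0, 0.022], "angular": [0, 0, 0], "gripper": 0},
    {"translation": [0, 0, 0], "angular": [0, 0, 0], "gripper": 0}
  ]
}}

```text
t: 15.65
tool_pos: [0.5356, 0.148, 0.0374]
tool_rot: [-2.031, -1.837, -0.548]
contact_force: [-0.5, -0.2, 4.1]
opening: 0.0004
grip_force: 2.1
```

Call:
{"fn": "drive_tool", "kwargs": {
  "steps": [
    {"translation": [-0.012, 0, 0.022], "angular": [0, 0, 0], "gripper": 0},
    {"translation": [0, 0, 0], "angular": [0, 0, 0], "gripper": 0}
  ]
}}

```text
t: 15.9
tool_pos: [0.5353, 0.1478, 0.0356]
tool_rot: [-2.032, -1.838, -0.547]
contact_force: [1.0, -0.5, -0.2]
opening: -0.0002
grip_force: 0.0
```

Call:
{"fn": "drive_tool", "kwargs": {
  "steps": [
    {"translation": [-0.012, 0, 0.022], "angular": [0, 0, 0], "gripper": 0},
    {"translation": [0, 0, 0], "angular": [0, 0, 0], "gripper": 0}
  ]
}}

```text
t: 16.15
tool_pos: [0.5347, 0.148, 0.0342]
tool_rot: [-2.031, -1.837, -0.546]
contact_force: [0.1, 0.5, -0.5]
opening: -0.0001
grip_force: 0.0
```

```bash
python3 go.py 10 16 29 30
```

```text
t 16.15 TCP [0.5347 0.148  0.0342] f [ 0.05  0.48 -0.47] open -0.0001
corner dec mm [ 9.52 16.22 28.64]
TCP target [0.5351 0.1478 0.0345] shift/40mm now axes [-0.     0.012 -0.01 ] after-turn axes [-0.     0.012 -0.01 ]
turn/8deg [-0.003 -0.008  0.011]
```

Switch 4 snapped. Next is switch 1, +x end (y = 58).

Call:
{"fn": "drive_tool", "kwargs": {
  "steps": [
    {"translation": [0.16, 0.01, -0.28], "angular": [0, 0, 0], "gripper": 0},
    {"translation": [0.45, 0, 0.26], "angular": [0, 0, 0], "gripper": 0},
    {"translation": [0.45, 0, 0.26], "angular": [0, 0, 0], "gripper": 0},
    {"translation": [0, 0, 0], "angular": [0, 0, 0], "gripper": 0},
    {"translation": [0, 0, 0], "angular": [0, 0, 0], "gripper": 0},
    {"translation": [0, 0, 0], "angular": [0, 0, 0], "gripper": 0},
    {"translation": [0, 0, 0], "angular": [0, 0, 0], "gripper": 0}
  ]
}}

```text
t: 17.02
tool_pos: [0.5399, 0.1888, 0.0478]
tool_rot: [-2.032, -1.837, -0.548]
contact_force: [0.2, -0.2, 0.4]
opening: -0.0001
grip_force: 0.0
```

```bash
python3 go.py 10 58 34 30
```

```text
t 17.02 TCP [0.5399 0.1888 0.0478] f [ 0.22 -0.18  0.39] open -0.0001
corner dec mm [10.61 57.27 42.33]
TCP target [0.5394 0.1896 0.0395] shift/40mm now axes [-0.089 -0.015  0.19 ] after-turn axes [-0.088 -0.015  0.19 ]
turn/8deg [ 0.008 -0.01   0.01 ]
```

Call:
{"fn": "drive_tool", "kwargs": {
  "steps": [
    {"translation": [-0.04, -0.01, 0.1], "angular": [0, 0, 0], "gripper": 0},
    {"translation": [-0.05, 0, 0.09], "angular": [0, 0, 0], "gripper": 0},
    {"translation": [0, 0, 0], "angular": [0, 0, 0], "gripper": 0},
    {"translation": [0, 0, 0], "angular": [0, 0, 0], "gripper": 0},
    {"translation": [0, 0, 0], "angular": [0, 0, 0], "gripper": 0}
  ]
}}

```text
t: 17.65
tool_pos: [0.5396, 0.19, 0.0395]
tool_rot: [-2.031, -1.837, -0.548]
contact_force: [-0.3, 0.6, 0.5]
opening: 0.0
grip_force: 0.0
```

Call:
{"fn": "drive_tool", "kwargs": {
  "steps": [
    {"translation": [-0.012, 0, 0.022], "angular": [0, 0, 0], "gripper": 0},
    {"translation": [-0.012, 0, 0.022], "angular": [0, 0, 0], "gripper": 0},
    {"translation": [0, 0, 0], "angular": [0, 0, 0], "gripper": 0}
  ]
}}

```text
t: 18.02
tool_pos: [0.5398, 0.1901, 0.0377]
tool_rot: [-2.031, -1.837, -0.548]
contact_force: [-1.1, 0.4, 1.6]
opening: -0.0001
grip_force: 0.9
```

Call:
{"fn": "drive_tool", "kwargs": {
  "steps": [
    {"translation": [-0.012, 0, 0.022], "angular": [0, 0, 0], "gripper": 0},
    {"translation": [0, 0, 0], "angular": [0, 0, 0], "gripper": 0}
  ]
}}

```text
t: 18.27
tool_pos: [0.5399, 0.1902, 0.0369]
tool_rot: [-2.031, -1.837, -0.548]
contact_force: [-1.3, 0.8, 3.3]
opening: 0.0002
grip_force: 1.8
```

Call:
{"fn": "drive_tool", "kwargs": {
  "steps": [
    {"translation": [-0.012, 0, 0.022], "angular": [0, 0, 0], "gripper": 0},
    {"translation": [0, 0, 0], "angular": [0, 0, 0], "gripper": 0}
  ]
}}

```text
t: 18.52
tool_pos: [0.5401, 0.1901, 0.0357]
tool_rot: [-2.032, -1.838, -0.549]
contact_force: [0.9, -0.3, 2.7]
opening: -0.0
grip_force: 0.9
```

Call:
{"fn": "drive_tool", "kwargs": {
  "steps": [
    {"translation": [-0.012, 0, 0.022], "angular": [0, 0, 0], "gripper": 0},
    {"translation": [0, 0, 0], "angular": [0, 0, 0], "gripper": 0}
  ]
}}

```text
t: 18.77
tool_pos: [0.5391, 0.19, 0.0337]
tool_rot: [-2.031, -1.837, -0.546]
contact_force: [0.9, -0.6, 1.4]
opening: 0.0004
grip_force: 0.3
```

```bash
python3 go.py 10 58 29 30
```

```text
t 18.77 TCP [0.5391 0.19   0.0337] f [ 0.89 -0.64  1.43] open 0.0004
corner dec mm [ 9.6 58.4 28.2]
TCP target [0.5394 0.1896 0.0345] shift/40mm now axes [ 0.001  0.01  -0.022] after-turn axes [ 0.001  0.01  -0.022]
turn/8deg [-0.001 -0.006  0.011]
```

Switch 1 snapped too. I'll back the arm out of the top view to check all six before the key.

Call:
{"fn": "drive_tool", "kwargs": {
  "steps": [
    {"translation": [0.25, 0, -0.43], "angular": [0, 0, 0], "gripper": 0},
    {"translation": [0.42, 0, -0.72], "angular": [0, 0, 0], "gripper": 0},
    {"translation": [0, 0, -1], "angular": [0, 0, 0], "gripper": 0},
    {"translation": [-0.87, 0, -0.5], "angular": [0, 0, 0], "gripper": 0},
    {"translation": [-0.87, 0, -0.5], "angular": [0, 0, 0], "gripper": 0},
    {"translation": [-0.87, 0, -0.5], "angular": [0, 0, 0], "gripper": 0},
    {"translation": [-0.87, 0, -0.5], "angular": [0, 0, 0], "gripper": 0},
    {"translation": [-0.87, 0, -0.5], "angular": [0, 0, 0], "gripper": 0}
  ]
}}

```text
t: 19.77
tool_pos: [0.5171, -0.0308, 0.1228]
tool_rot: [-2.032, -1.838, -0.548]
contact_force: [1.1, -0.1, 0.0]
opening: -0.0
grip_force: 0.0
```

```bash
cat > st.py <<'E'
from m import *
import go
F=[]
for k in range(6):
    im=ctrl.get_image("top"); P,C=cloud(im,190,268,155,205); e=P-[*go.c,0]; F.append(np.c_[e@go.X,e@go.Y,P[:,2]]*1000)
D=np.vstack(F)
f=lambda a,b,e,g:(D[:,0]>a)&(D[:,0]<b)&(D[:,1]>e)&(D[:,1]<g)
print("panel",np.median(D[f(-20,12,-40,-22),2]),"key",np.median(D[f(-9,1,-57,-47),2]),f(-9,1,-57,-47).sum())
for i in range(6):
    y=58-14*i; print(i+1,"-x end %.1f  +x end %.1f"%(D[f(-13,-9,y-3,y+3),2].mean(),D[f(1,5,y-3,y+3),2].mean()))
cv2.imwrite("pics/c5.png",cv2.resize(im["color"][155:205,185:275,::-1],(792,440),interpolation=cv2.INTER_CUBIC))
E
python3 st.py; python3 go.py -4 -52 50 30
```

```text
panel 29.028456062761165 key 39.24791134907535 98
1 -x end 35.1  +x end 32.0
2 -x end 31.2  +x end 35.2
3 -x end 34.0  +x end 30.6
4 -x end 33.7  +x end 30.7
5 -x end 30.3  +x end 33.8
6 -x end 33.7  +x end 30.1
t 20.07 TCP [ 0.5171 -0.0287  0.122 ] f [ 0.45 -0.48 -0.74] open 0.0001
corner dec mm [  10.1  -161.34  116.48]
TCP target [0.5143 0.0816 0.0555] shift/40mm now axes [ 1.533 -0.349  2.809] after-turn axes [ 1.536 -0.352  2.807]
turn/8deg [ 0.003 -0.011  0.02 ]
```

View pics/c5.png

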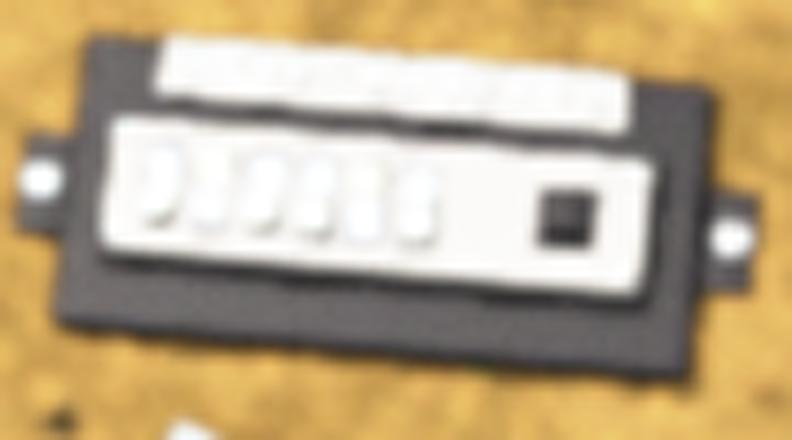

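The depth and the picture agree: 1, 3, 4 and 6 are ON, 2 and 5 are OFF. The key, at about (567,217) in the crop, is up. Now to the key.

Call:
{"fn": "drive_tool", "kwargs": {
  "steps": [
    {"translation": [0.65, -0.18, 0.4], "angular": [0, 0, 0], "gripper": 0},
    {"translation": [0.65, -0.17, 0.4], "angular": [0, 0, 0], "gripper": 0},
    {"translation": [0.23, 0, 1], "angular": [0, 0, 0], "gripper": 0},
    {"translation": [0, 0, 1], "angular": [0, 0, 0], "gripper": 0},
    {"translation": [0, 0, 0], "angular": [0, 0, 0], "gripper": 0},
    {"translation": [0, 0, 0], "angular": [0, 0, 0], "gripper": 0},
    {"translation": [0, 0, 0], "angular": [0, 0, 0], "gripper": 0},
    {"translation": [0, 0, 0], "angular": [0, 0, 0], "gripper": 0}
  ]
}}

```text
t: 21.08
tool_pos: [0.5154, 0.0799, 0.0566]
tool_rot: [-2.033, -1.838, -0.55]
contact_force: [1.1, -1.7, -0.7]
opening: 0.0001
grip_force: 0.0
```

```bash
python3 go.py -4 -52 39 30
```

```text
t 21.07 TCP [0.5154 0.0799 0.0566] f [ 1.09 -1.67 -0.73] open 0.0001
corner dec mm [ -2.73 -53.56  51.09]
TCP target [0.5143 0.0816 0.0445] shift/40mm now axes [-0.118 -0.032  0.281] after-turn axes [-0.117 -0.031  0.282]
turn/8deg [ 0.022 -0.007  0.019]
```

Call:
{"fn": "drive_tool", "kwargs": {
  "steps": [
    {"translation": [-0.05, -0.03, 0.14], "angular": [0, 0, 0], "gripper": 0},
    {"translation": [-0.07, 0, 0.14], "angular": [0, 0, 0], "gripper": 0},
    {"translation": [0, 0, 0], "angular": [0, 0, 0], "gripper": 0},
    {"translation": [0, 0, 0], "angular": [0, 0, 0], "gripper": 0},
    {"translation": [0, 0, 0], "angular": [0, 0, 0], "gripper": 0}
  ]
}}

```text
t: 21.7
tool_pos: [0.5134, 0.0822, 0.0433]
tool_rot: [-2.031, -1.837, -0.547]
contact_force: [-0.2, 0.3, -0.0]
opening: -0.0003
grip_force: 0.0
```

Call:
{"fn": "drive_tool", "kwargs": {
  "steps": [
    {"translation": [-0.012, 0, 0.022], "angular": [0, 0, 0], "gripper": 0},
    {"translation": [-0.012, 0, 0.022], "angular": [0, 0, 0], "gripper": 0},
    {"translation": [0, 0, 0], "angular": [0, 0, 0], "gripper": 0}
  ]
}}

```text
t: 22.08
tool_pos: [0.5136, 0.0821, 0.0416]
tool_rot: [-2.031, -1.838, -0.548]
contact_force: [-0.5, -0.4, 2.5]
opening: 0.0
grip_force: 1.2
```

Call:
{"fn": "drive_tool", "kwargs": {
  "steps": [
    {"translation": [-0.012, 0, 0.022], "angular": [0, 0, 0], "gripper": 0},
    {"translation": [-0.012, 0, 0.022], "angular": [0, 0, 0], "gripper": 0},
    {"translation": [0, 0, 0], "angular": [0, 0, 0], "gripper": 0}
  ]
}}

```text
t: 22.45
tool_pos: [0.5136, 0.0821, 0.0395]
tool_rot: [-2.031, -1.837, -0.548]
contact_force: [-0.7, -2.5, 4.7]
opening: 0.0001
grip_force: 2.2
```

```bash
python3 go.py -4 -52 34 30
```

```text
t 22.45 TCP [0.5136 0.0821 0.0395] f [-0.71 -2.53  4.74] open 0.0001
corner dec mm [ -4.69 -51.52  33.96]
TCP target [0.5143 0.0816 0.0395] shift/40mm now axes [-0.01   0.018 -0.007] after-turn axes [-0.01   0.018 -0.007]
turn/8deg [ 0.009 -0.01   0.016]
```

Call:
{"fn": "drive_tool", "kwargs": {
  "steps": [
    {"translation": [-0.012, 0, 0.022], "angular": [0, 0, 0], "gripper": 0},
    {"translation": [-0.012, 0, 0.022], "angular": [0, 0, 0], "gripper": 0},
    {"translation": [0, 0, 0], "angular": [0, 0, 0], "gripper": 0}
  ]
}}

```text
t: 22.82
tool_pos: [0.5137, 0.0821, 0.0375]
tool_rot: [-2.031, -1.838, -0.548]
contact_force: [-1.6, -2.9, 5.7]
opening: -0.0002
grip_force: 3.0
```

Call:
{"fn": "drive_tool", "kwargs": {
  "steps": [
    {"translation": [-0.012, 0, 0.022], "angular": [0, 0, 0], "gripper": 0},
    {"translation": [0, 0, 0], "angular": [0, 0, 0], "gripper": 0}
  ]
}}

```text
t: 23.08
tool_pos: [0.5138, 0.0821, 0.0366]
tool_rot: [-2.031, -1.838, -0.548]
contact_force: [-2.2, -2.9, 6.6]
opening: -0.0
grip_force: 3.4
```

Call:
{"fn": "drive_tool", "kwargs": {
  "steps": [
    {"translation": [-0.012, 0, 0.022], "angular": [0, 0, 0], "gripper": 0},
    {"translation": [0, 0, 0], "angular": [0, 0, 0], "gripper": 0}
  ]
}}

```text
t: 23.32
tool_pos: [0.5139, 0.082, 0.036]
tool_rot: [-2.031, -1.838, -0.548]
contact_force: [-3.4, -3.9, 8.0]
opening: -0.0002
grip_force: 4.4
```

Call:
{"fn": "drive_tool", "kwargs": {
  "steps": [
    {"translation": [-0.009, 0, 0.017], "angular": [0, 0, 0], "gripper": 0},
    {"translation": [0, 0, 0], "angular": [0, 0, 0], "gripper": 0},
    {"translation": [0, 0, 0], "angular": [0, 0, 0], "gripper": 0},
    {"translation": [0, 0, 0], "angular": [0, 0, 0], "gripper": 0}
  ]
}}

```text
t: 23.82
tool_pos: [0.514, 0.082, 0.0356]
tool_rot: [-2.031, -1.838, -0.548]
contact_force: [-3.3, -4.4, 10.8]
opening: 0.0001
grip_force: 5.3
```

Vertical force is 10.8 N, and the slope stiffened to that of the panel spring, so the key is bottomed and was held about 0.5 s. Now I release it and retreat.

Call:
{"fn": "drive_tool", "kwargs": {
  "steps": [
    {"translation": [0.1, 0, -0.17], "angular": [0, 0, 0], "gripper": 0},
    {"translation": [0.2, 0, -0.35], "angular": [0, 0, 0], "gripper": 0},
    {"translation": [0.3, 0, -0.52], "angular": [0, 0, 0], "gripper": 0},
    {"translation": [0, 0, -1], "angular": [0, 0, 0], "gripper": 0},
    {"translation": [-0.87, 0, -0.5], "angular": [0, 0, 0], "gripper": 0},
    {"translation": [-0.87, 0, -0.5], "angular": [0, 0, 0], "gripper": 0},
    {"translation": [0, 0, 0], "angular": [0, 0, 0], "gripper": 0},
    {"translation": [0, 0, 0], "angular": [0, 0, 0], "gripper": 0}
  ]
}}

```text
t: 24.82
tool_pos: [0.5029, -0.017, 0.1167]
tool_rot: [-2.031, -1.836, -0.547]
contact_force: [0.6, -0.2, -0.4]
opening: 0.0001
grip_force: 0.0
```

```bash
python3 st.py
```

```text
panel 28.97990715733323 key 38.83303465979115 99
1 -x end 35.0  +x end 30.9
2 -x end 31.3  +x end 34.5
3 -x end 34.2  +x end 31.1
4 -x end 34.4  +x end 30.9
5 -x end 30.8  +x end 33.7
6 -x end 34.2  +x end 30.7
```

The switches are still right, the key is up again, and the tool is clear of everything. Handing in.

```bash
python3 -c "
from station import ctrl
print(ctrl.finish_job())"
```

```text
the job is handed in; nothing more can be done
None
```

I set switches 1, 3, 4 and 6 on and 2 and 5 off, checked by depth image before and after the key press, then held the key down for about 0.5 s at up to about 12 N and let it come up; the job was handed in at about 25 s and returned no verdict.

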